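# Rig the drying jets for the painted pots

### The arm

A 7-joint arm with a two-finger parallel gripper is mounted at the origin on the work surface. World frame = base frame: x ahead of the robot, y to its left, z up, the work surface at z = 0. Lengths are in m, angles in rad, forces in N, time in s.
With the tool pointing down it reaches from about 0.425 to 0.925 m from the base axis. Payload 6.8 kg.
Tool frame: the origin (TCP) lies between the finger pads; the fingertips stand 14 mm ahead of it and the grasp point (between the pads) lies 5 mm behind it; z points along the fingers, y is the line along which they close (so a half turn about z gives the same grasp; the last joint's range is limited). The gripper opens to 85 mm and grips with 20 to 120 N. Pads are 22 mm wide; open, the fingers measure 114 mm over their backs; the gripper's body (76 mm by 85 mm) begins 54 mm behind the grasp point. The pads swing forward as they close: fully open they stand 13 mm farther back than shut.
Start: joints at [-1.236, 0.477, 0.022, 1.555, -0.011, 1.109, -0.083], TCP at [0.289, 0.61, 0.245] pointing down, gripper open.
Joint ranges: [-2.96, 2.96], [-0.34, 2.1], [-1.41, 1.46], [0.24, 2.44], [-1.37, 4.51], [0.17, 1.92], [-2.96, 2.96]. Speed limits (rad/s): [2.39, 2.39, 3.14, 3.14, 3.14, 3.14, 3.14].

### API

Orientations are given as a rotation vector (axis times angle).
In Python, from bench import r, eyes, ticket gives the robot as it stands. The module is installed in compiled form; this text tells all that it offers.
- The arm moves only by the tool arm_command, never from a script. Its argument "plan" is text: rows parted by semicolons, each of 4 numbers parted by spaces: the shift along the tool's x, y, z in m, then the turn about the tool's z in degrees. In form: tx ty tz yaw; .... A call has 1 to 20 rows; each row shifts and turns the commanded pose from where the row before left it, along the tool's axes as they then stand; what a row does not reach is not made up. A row lasts 1/8 s, in which the tool goes at most 62.5 mm and 10.7 degrees, less where a joint would pass 70% of its speed; a pose out of reach is approached as far as the arm can. A call is refused whole if a number of a shift passes 0.0625 or a number of a turn 10.7, either way. A call with a gripper value outside its range is refused whole. "hand" is the closure, from -1 (fully open) to 1 (shut), set as the call begins (left out, the last holds). The fingers move at their own pace and stop on an object; "grip_force" is the grip in N (left out, the last holds). Time passes only in rows, so rows that do not move let the fingers close. It gives the time, the measured TCP pose, the force, the opening and the grip force at its end, in the units of the state.
- r.get_obs(): the state, without advancing time (a new reading comes with each control period).
- eyes.grab_frame(name): name is "scene" or "side" or "wrist"; returns (picture, depth): 384x512x3 uint8, red, green, blue; 384x512 float32, m along the optical axis (not along the pixel's ray), 0 where there is no reading.
- eyes.calibration(name): a dict with "fov_y" (degrees; the focal length in pixels is half the picture's height over the tangent of half this angle, whatever the lens; pixels are square), "cx", "cy" (the principal point, pixels), "k1" (the pictures are not rectified: a ray, as slopes to the right and down, at radius r is drawn at 1 + k1 r^2 times it, then the intrinsics apply), "origin" and "attitude" of the camera in the world; the wrist camera has in their place "tool_from_camera" (4x4, takes a point from camera to tool coordinates, whose origin is the TCP and whose axes are the flange's). Camera axes: x right, y up, looking along -z (the intrinsics and any distortion apply to the point x, -y, -z); pixel columns grow to the right and rows downward; lengths in m; the calibration is good to about 2 mm. A picture is of the moment at which its call begins: read the wrist's pose just before it. calibration takes no time and is no camera call.
- ticket.hand_in(): hands the job in; it is judged then, once.
The state is a dict: "clock": time; "joints": joint angles; "qvel": joint speeds; "tau": joint torques, N m; "tcp_pos": TCP position; "orientation": TCP orientation; "contact_force": force on the tool from outside, world axes, zero at the start; "moment": the same for the moment, N m; "grip_width": finger opening in m; "gripper_force": force on a finger pad.
Only numpy, scipy, OpenCV 4.12 (cv2) and the standard library are available. Lean on these libraries where they do the work, as an engineer would, in place of code of your own. Each camera call takes 0.05 s, during which the arm holds its last target. There are 200 camera calls.

### The job

Rig the drying bench: take the dust caps off as many stubs as there are elbows, lay those caps in the tray, and screw each elbow clockwise onto a bare stub until it is down on the flange and its outlet points along the white mark; leave the cap on any stub that gets no elbow. When all elbows are fitted, give a test blast: push the valve stick fully over towards the arrow, hold it for two seconds, then let it return to centre. The pots are wet: do not shift them, and never push the stick away from the arrow.

Things in the scene. Friction and masses are not known exactly. Their poses are not given: they have to be found in the camera images.
- head1_seat (a point): Drying head 1 (left, +y), bolted down: dark steel base plate 140 x 100 x 12 mm with a round grey flange, 62 mm across, from which rises an upright threaded aluminium stub, 30 mm high, tapered tip, 35 mm over the thread. A dust cap hides the stub at the start. Point: on the stub's axis at the flange's top face, 30 mm above the bench; z up, x horizontal from the stub along the mark.
- head1_mark (a point): Mark of head 1: white line 42 x 7 mm painted on the base plate, pointing straight out from the stub to the pot. Point: middle of the line, 79 mm from the stub's axis. All stubs have the same coarse right-hand thread: three starts, 28.5 mm lead, the same way round to the mark.
- head2_seat (a point): Drying head 2 (middle), bolted down: dark steel base plate 140 x 100 x 12 mm with a round grey flange, 62 mm across, from which rises an upright threaded aluminium stub, 30 mm high, tapered tip, 35 mm over the thread. A dust cap hides the stub at the start. Point: on the stub's axis at the flange's top face, 30 mm above the bench; z up, x horizontal from the stub along the mark.
- head2_mark (a point): Mark of head 2: white line 42 x 7 mm painted on the base plate, pointing straight out from the stub to the pot. Point: middle of the line, 79 mm from the stub's axis. An elbow set down with its outlet 105 to 185 degrees anticlockwise (from above) of the mark needs just that much clockwise turn. At other angles it may catch a later start and still stand high at the mark, needing one more turn.
- head3_seat (a point): Drying head 3 (right, -y), bolted down: dark steel base plate 140 x 100 x 12 mm with a round grey flange, 62 mm across, from which rises an upright threaded aluminium stub, 30 mm high, tapered tip, 35 mm over the thread. A dust cap hides the stub at the start. Point: on the stub's axis at the flange's top face, 30 mm above the bench; z up, x horizontal from the stub along the mark.
- head3_mark (a point): Mark of head 3: white line 42 x 7 mm painted on the base plate, pointing straight out from the stub to the pot. Point: middle of the line, 79 mm from the stub's axis.
- elbow_a_grip (a point): White plastic 90 degree pipe elbow, 250 g, 66 mm high (two or three alike; absent: None), standing socket down. Socket 46 mm outside, 38 mm bore, three lugs inside, brass foot ring 60 x 10 mm. Above it, 32 to 66 mm up, a block with two flat cheeks 50 mm apart, 40 mm long, to grip from above. Point: on the socket's axis, 49 mm above the foot; z up, x along the outlet, cheeks face +y and -y.
- elbow_a_outlet (a point): Centre of elbow a's outlet face: dark opening in a 45 mm round collar, 62 mm from the socket's axis, 50 mm above the foot. Set over a stub, an elbow first rests on the thread, foot 4 to 16 mm above the flange; turned clockwise it sinks 0.8 mm per 10 degrees, drops the last 4 mm on to the flange and is then held under the thread; it jams about 25 degrees past the mark.
- elbow_b_grip (a point): White plastic 90 degree pipe elbow, 250 g, 66 mm high (two or three alike; absent: None), standing socket down. Socket 46 mm outside, 38 mm bore, three lugs inside, brass foot ring 60 x 10 mm. Above it, 32 to 66 mm up, a block with two flat cheeks 50 mm apart, 40 mm long, to grip from above. Point: on the socket's axis, 49 mm above the foot; z up, x along the outlet, cheeks face +y and -y.
- elbow_b_outlet (a point): Centre of elbow b's outlet face: dark opening in a 45 mm round collar, 62 mm from the socket's axis, 50 mm above the foot.
- elbow_c_grip (a point): White plastic 90 degree pipe elbow, 250 g, 66 mm high (two or three alike; absent: None), standing socket down. Socket 46 mm outside, 38 mm bore, three lugs inside, brass foot ring 60 x 10 mm. Above it, 32 to 66 mm up, a block with two flat cheeks 50 mm apart, 40 mm long, to grip from above. Point: on the socket's axis, 49 mm above the foot; z up, x along the outlet, cheeks face +y and -y.
- elbow_c_outlet (a point): Centre of elbow c's outlet face: dark opening in a 45 mm round collar, 62 mm from the socket's axis, 50 mm above the foot.
- cap1_grip (a point): Black ribbed plastic dust cap, 48 mm across, 40 mm high, closed on top, 45 g; at the start it stands loosely over the stub of head 1, rim on the flange, and lifts straight off. Point: its centre, 20 mm above its rim; z up.
- cap2_grip (a point): Black ribbed plastic dust cap, 48 mm across, 40 mm high, closed on top, 45 g; at the start it stands loosely over the stub of head 2, rim on the flange, and lifts straight off. Point: its centre, 20 mm above its rim; z up.
- cap3_grip (a point): Black ribbed plastic dust cap, 48 mm across, 40 mm high, closed on top, 45 g; at the start it stands loosely over the stub of head 3, rim on the flange, and lifts straight off. Point: its centre, 20 mm above its rim; z up.
- tray_in (a point): Open steel tray for the dust caps, fixed, 200 mm long (its x) by 130 mm wide (its y), 22 mm high, walls and floor about 4 mm. Point: centre of its inner floor, z up. Three caps fit in a row along its length, 60 mm apart.
- stick (a joint): Tilt of the blast valve's stick in rad: 0 upright (spring-centred), positive when it leans towards the arrow on the valve box, stops at +0.45 and -0.45; spring 0.7 N m per rad, so about 4 N at the ball to hold it at the stop.
- stick_ball (a point): Centre of the black ball grip, 32 mm across, on the valve stick: 75 mm above the pivot when upright; 122 mm above the bench.
- valve_pivot (a point): Pivot of the stick, on top of the grey valve box (130 x 100 mm, 47 mm high, fixed to the bench). z up, x points horizontally towards the arrow; the stick tilts only in the x-z plane of this frame, about its y axis.
- valve_arrow (a point): White arrow head on the top of the valve box, on the blow side of the stick, 38 mm from the pivot.
- pot1_centre (a point): Freshly painted yellow pot with a blue rim, 112 mm across the belly, 100 mm high, 400 g, standing on the bench about 0.155 m out from the stub of head 1, beyond its mark; the paint is wet. Point: its centre, 50 mm up.
- pot2_centre (a point): Freshly painted yellow pot with a blue rim, 112 mm across the belly, 100 mm high, 400 g, standing on the bench about 0.155 m out from the stub of head 2, beyond its mark; the paint is wet. Point: its centre, 50 mm up.
- pot3_centre (a point): Freshly painted yellow pot with a blue rim, 112 mm across the belly, 100 mm high, 400 g, standing on the bench about 0.155 m out from the stub of head 3, beyond its mark; the paint is wet. Point: its centre, 50 mm up.
There are look-alikes about, which are no part of the job. Leave any orange look-alike of the part that bears head2_seat alone.

How it is judged:
By the outcome, as a careful person would: the job done as asked, in the order asked, and still so for the second after the job is handed in, with the robot touching nothing.
Of elbow_a, elbow_b, elbow_c only 2 to 3 are there at a start; the rules pass over those that are not, and their reading is None.
At some moment in a run one of elbow_a, elbow_b, elbow_c may be knocked a few centimetres aside while the robot is not near it.
Once in a run the grip may slacken for a moment while it holds something.
It also fails if it takes over 210 s, if anything falls off the work surface, if the arm or the gripper's body presses on something with over 40 N, if the wrist force passes 120 N, or if a joint passes its speed limit or range.

## Working session

There is one attempt and no reset: what is moved stays moved. The work goes in short steps, Python scripts to look and compute and a tool call to move; the robot and the scene stay as the last step left them, time stands still between calls to the robot, and variables do not carry over. Pictures are saved under pics/ and viewed, at most 14 in all, crops included, and the job is handed in when it is done.

Besides the shell and the picture viewer there is one more tool, called after "Request:" as name(argument=value, ...) on one line, values as JSON. arm_command: Moves the arm, as the interface text tells. Its arguments: {"type":"object","properties":{"plan":{"type":"string"},"hand":{"type":"number"},"grip_force":{"type":"number"}},"required":["plan"]}

```bash
mkdir -p pics
cat > h.py <<'E'
import numpy as np, cv2
from scipy.spatial.transform import Rotation as R
from bench import r, eyes, ticket
def cam(name):
    c=eyes.calibration(name); f=192/np.tan(np.radians(c['fov_y'])/2)
    if name=='wrist':
        o=r.get_obs(); T=np.eye(4); T[:3,:3]=R.from_rotvec(o['orientation']).as_matrix(); T[:3,3]=o['tcp_pos']
        M=T@np.array(c['tool_from_camera'])
    else:
        M=np.eye(4); a=np.array(c['attitude'])
        M[:3,:3]=a if a.shape==(3,3) else R.from_rotvec(a).as_matrix(); M[:3,3]=c['origin']
    K=np.array([[f,0,c['cx']],[0,f,c['cy']],[0,0,1]]); return K,np.array([c['k1'],0,0,0.]),M
def shot(name):
    C=cam(name); p,d=eyes.grab_frame(name); return p,d,C
def rays(C,uv):
    K,D,M=C; n=cv2.undistortPoints(np.array(uv,float).reshape(-1,1,2),K,D).reshape(-1,2)
    return np.c_[n[:,0],-n[:,1],-np.ones(len(n))]@M[:3,:3].T
def plane(C,uv,z):
    v=rays(C,uv); o=C[2][:3,3]; return o+v*((z-o[2])/v[:,2])[:,None]
def pts(C,uv,d):
    return C[2][:3,3]+rays(C,uv)*np.array(d).reshape(-1,1)
def cloud(C,d):
    v,u=np.mgrid[0:384,0:512]; return pts(C,np.c_[u.ravel(),v.ravel()],d.ravel()).reshape(384,512,3)
def proj(C,P):
    K,D,M=C; q=(np.atleast_2d(P)-M[:3,3])@M[:3,:3]; q=q*[1,-1,-1]
    return cv2.projectPoints(q,np.zeros(3),np.zeros(3),K,D)[0].reshape(-1,2)
def save(p,n,box=None,s=1):
    if box: p=p[box[1]:box[3],box[0]:box[2]]
    cv2.imwrite('pics/'+n,cv2.resize(p[:,:,::-1],None,fx=s,fy=s,interpolation=cv2.INTER_CUBIC))
E
python3 - <<'E'
from h import *
for n in ['scene','side']:
    print(n,eyes.calibration(n))
    p,d,C=shot(n); np.savez(n+'0.npz',p=p,d=d); save(p,n+'0.png',s=1.5)
print(eyes.calibration('wrist')); print(r.get_obs())
E
```

```text
scene {'fov_y': 51.71754671809924, 'cx': 261.6546384335222, 'cy': 188.89799386778296, 'k1': -0.016403709660297333, 'origin': array([ 1.19585165, -0.37979793,  1.16354069]), 'attitude': array([0.57758899, 0.2763241 , 0.90789631])}
side {'fov_y': 49.303798662466114, 'cx': 246.36651790374714, 'cy': 184.89363579052954, 'k1': -0.012741151203416456, 'origin': array([ 0.47412716, -0.74846073,  0.966846  ]), 'attitude': array([ 0.76545828, -0.05427686, -0.17879154])}
{'fov_y': 62.64479695832001, 'cx': 251.11752983531426, 'cy': 196.4530395497484, 'k1': 0.009737504070788468, 'tool_from_camera': array([[-7.15700788e-05,  9.55694333e-01,  2.94360896e-01,
         7.49811562e-02],
       [ 9.99999994e-01,  9.39377586e-05, -6.18482465e-05,
        -1.04915120e-03],
       [-8.67596214e-05,  2.94360890e-01, -9.55694334e-01,
        -1.28466168e-01],
       [ 0.00000000e+00,  0.00000000e+00,  0.00000000e+00,
         1.00000000e+00]])}
{'clock': 0.1, 'joints': array([-1.23610582,  0.47772724,  0.02230003,  1.55633928, -0.01149054,
        1.10930956, -0.0830822 ]), 'qvel': array([-1.20999600e-03, -1.31020851e-03,  1.57483812e-03, -3.43379846e-03,
       -6.50417276e-04,  4.36784917e-06,  2.20082211e-04]), 'tau': array([ 5.08799858e-03, -5.97760248e+01,  1.61400553e+00, -2.81955886e+01,
        1.28656783e-02,  4.96907160e-03, -3.00596002e-05]), 'tcp_pos': array([0.28898077, 0.60944836, 0.24442114]), 'orientation': array([-6.89686491e-01, -3.06468963e+00,  2.56962981e-03]), 'contact_force': array([0.25908109, 0.45017088, 1.02760769]), 'moment': array([ 0.03230619, -0.00890374,  0.0055421 ]), 'gripper_force': 0.0, 'grip_width': 0.08531001255959453}
```

View pics/scene0.png

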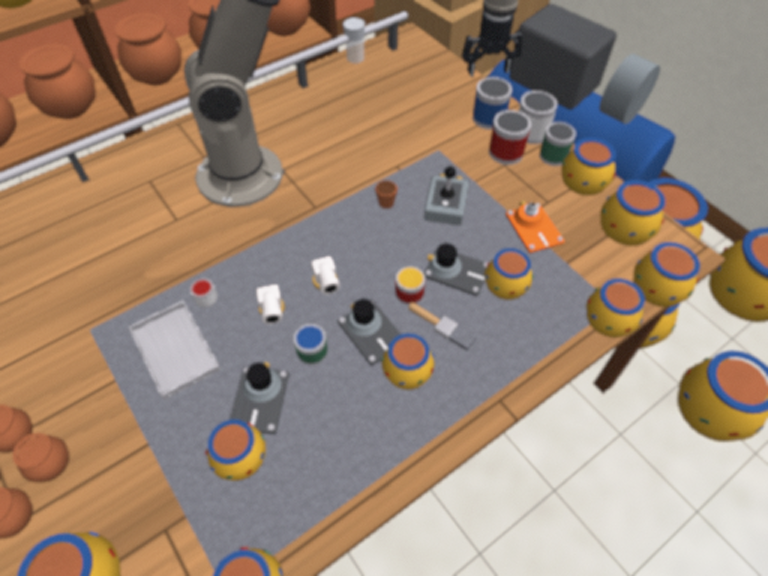

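View pics/side0.png

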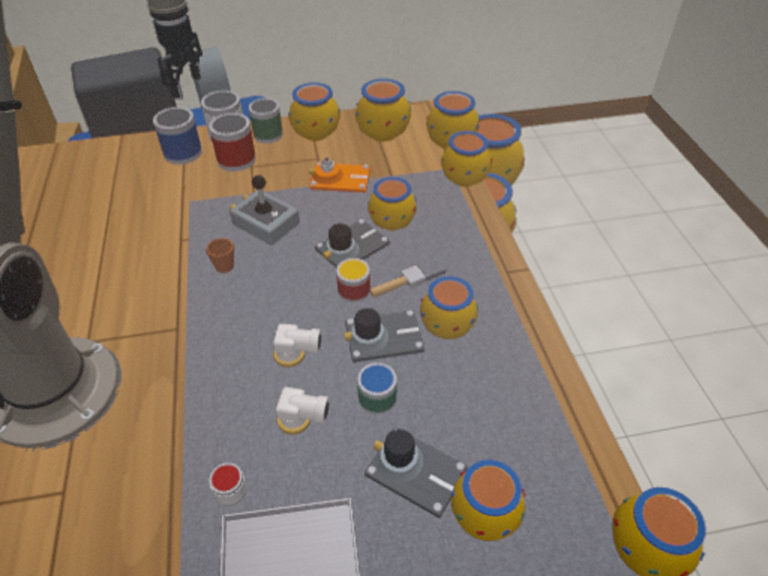

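The scene picture shows two white elbows at (180,200) and (217,182) in native pixels, and no third. The three black-capped heads are at (173,252), (242,208) and (297,171), the valve at (298,130), the tray at (117,232), and the orange look-alike, to be left alone, at (355,150). Next I'll measure positions from colour masks.

```bash
cat > m.py <<'E'
from h import *
for n in ['scene','side']:
    z=np.load(n+'0.npz'); p,d=z['p'],z['d']; C=cam(n); X=cloud(C,d); hsv=cv2.cvtColor(p,cv2.COLOR_RGB2HSV)
    H,S,V=[hsv[...,i].astype(int) for i in range(3)]
    ok=(d>0)&(X[...,0]>0.25)&(X[...,0]<1.0)&(abs(X[...,1])<.75)
    def blobs(tag,m,mn):
        k,l,s,c=cv2.connectedComponentsWithStats((m&ok).astype(np.uint8))
        for i in range(1,k):
            if s[i,4]>=mn:
                q=X[l==i]; t=q[:,2]; top=q[t>np.percentile(t,60)]
                print(n,tag,s[i],'px',c[i].round(),'mean',q.mean(0).round(3),'top',top.mean(0).round(3),'zmax',round(float(np.percentile(t,98)),3), 'x',np.percentile(q[:,0],[2,98]).round(3),'y',np.percentile(q[:,1],[2,98]).round(3))
    blobs('black',(V<45)&(X[...,2]>.035),25)
    blobs('white',(V>190)&(S<40)&(X[...,2]>.03),40)
    blobs('mark',(V>165)&(S<45)&(X[...,2]<.03)&(X[...,2]>-.01),12)
    blobs('arrow',(V>150)&(S<45)&(X[...,2]<.06)&(X[...,2]>.035),4)
    blobs('yellow',(H>15)&(H<32)&(S>150)&(V>120)&(X[...,2]>.0)&(X[...,2]<.12),100)
    blobs('blue',(H>100)&(H<128)&(S>120)&(X[...,2]>.05),50)
    blobs('brass',(H>12)&(H<28)&(S>100)&(X[...,2]<.045)&(X[...,2]>.003),10)
E
python3 m.py
```

```text
scene black [309  11  40  32 533] px [329.  27.] mean [0.301 0.594 0.344] top [0.309 0.586 0.381] zmax 0.399 x [0.261 0.329] y [0.542 0.666]
scene black [297 112   6   6  25] px [299. 115.] mean [0.425 0.381 0.131] top [0.425 0.382 0.136] zmax 0.14 x [0.417 0.43 ] y [0.374 0.389]
scene black [294 126   8   5  26] px [297. 128.] mean [0.424 0.379 0.058] top [0.422 0.378 0.063] zmax 0.068 x [0.413 0.434] y [0.369 0.391]
scene black [292 164  12  13 130] px [297. 170.] mean [0.584 0.247 0.063] top [0.58  0.251 0.071] zmax 0.073 x [0.562 0.599] y [0.231 0.268]
scene black [236 201  13  15 149] px [242. 207.] mean [ 0.599 -0.002  0.065] top [0.594 0.001 0.072] zmax 0.075 x [0.577 0.614] y [-0.019  0.019]
scene black [165 243  15  16 181] px [172. 251.] mean [ 0.603 -0.263  0.065] top [ 0.599 -0.262  0.071] zmax 0.073 x [0.58  0.618] y [-0.281 -0.245]
scene white [208 171  18  19 213] px [217. 180.] mean [ 0.456 -0.008  0.067] top [ 0.467 -0.011  0.07 ] zmax 0.074 x [0.421 0.497] y [-0.029  0.019]
scene white [171 190  17  20 248] px [179. 199.] mean [ 0.451 -0.151  0.066] top [ 0.457 -0.1
[... 18988 characters left out ...]
85. 258.] mean [ 0.945 -0.179  0.004] top [ 0.945 -0.181  0.005] zmax 0.005 x [0.937 0.951] y [-0.192 -0.169]
side brass [185 279  21  10  76] px [195. 285.] mean [ 0.43  -0.166  0.009] top [ 0.426 -0.164  0.012] zmax 0.014 x [0.406 0.457] y [-0.175 -0.149]
side brass [249 294   6   6  24] px [252. 296.] mean [ 0.566 -0.237  0.027] top [ 0.568 -0.236  0.029] zmax 0.03 x [0.56  0.572] y [-0.242 -0.231]
side brass [313 355  16   6  18] px [320. 358.] mean [ 0.685 -0.418  0.035] top [ 0.679 -0.418  0.042] zmax 0.044 x [0.671 0.7  ] y [-0.425 -0.408]
side brass [413 370  17  14  32] px [421. 378.] mean [ 0.884 -0.499  0.035] top [ 0.882 -0.5    0.041] zmax 0.044 x [0.874 0.895] y [-0.512 -0.483]
```

```bash
cat >> h.py <<'E'
def head(): 
    o=r.get_obs(); M=R.from_rotvec(o['orientation']).as_matrix(); return np.degrees(np.arctan2(M[1,0],M[0,0]))
def go(x,y,z,hd=None):
    """remaining tool-frame shift, if turn is done first"""
    o=r.get_obs(); M=R.from_rotvec(o['orientation']).as_matrix(); h=head()
    hd=h if hd is None else hd
    t=(h-hd+180)%360-180   # + = clockwise from above = + about tool z
    d=np.array([x,y,z])-o['tcp_pos']
    for nm,a in (('before turn',h),('after turn',hd)):
        c,s=np.cos(np.radians(a)),np.sin(np.radians(a))
        print(nm,'shift mm',np.round(1000*np.array([d[0]*c+d[1]*s, d[0]*s-d[1]*c, -d[2]]),1),'yaw',round(t,1))
def st():
    o=r.get_obs(); print('t',round(o['clock'],2),'tcp',o['tcp_pos'].round(4),'hd',round(head(),1),'q',o['joints'].round(2),'F',o['contact_force'].round(1),'w',round(o['grip_width'],4),'gf',o['gripper_force'])
E
python3 -c "
from h import *
st(); go(.56,-.13,.3,0)"
```

```text
t 0.1 tcp [0.289  0.6094 0.2444] hd 154.6 q [-1.24  0.48  0.02  1.56 -0.01  1.11 -0.08] F [0.3 0.5 1. ] w 0.0853 gf 0.0
before turn shift mm [-561.7 -552.1  -55.6] yaw 154.6
after turn shift mm [271.  739.4 -55.6] yaw 154.6
```

Request:
arm_command(plan="-0.04 -0.0394 -0.004 0;-0.04 -0.0394 -0.004 0;-0.04 -0.0394 -0.004 0;-0.04 -0.0394 -0.004 0;-0.04 -0.0394 -0.004 0;-0.04 -0.0394 -0.004 0;-0.04 -0.0394 -0.004 0;-0.04 -0.0394 -0.004 0;-0.04 -0.0394 -0.004 0;-0.04 -0.0394 -0.004 0;-0.04 -0.0394 -0.004 0;-0.04 -0.0394 -0.004 0;-0.04 -0.0394 -0.004 0;-0.04 -0.0394 -0.004 0", hand=-1)

```text
clock: 1.85
tcp_pos: [0.5591, -0.1299, 0.3012]
orientation: [-0.689, -3.065, -0.0]
contact_force: [1.3, 0.2, -0.0]
grip_width: 0.0855
gripper_force: 0.0
```

Request:
arm_command(plan="0 0 0 10.3;0 0 0 10.3;0 0 0 10.3;0 0 0 10.3;0 0 0 10.3;0 0 0 10.3;0 0 0 10.3;0 0 0 10.3;0 0 0 10.3;0 0 0 10.3;0 0 0 10.3;0 0 0 10.3;0 0 0 10.3;0 0 0 10.3;0 0 0 10.3;0 0 0 0;0 0 0 0")

```text
clock: 3.98
tcp_pos: [0.5587, -0.1283, 0.3011]
orientation: [-3.142, -0.009, 0.001]
contact_force: [0.1, 0.1, 1.2]
grip_width: 0.0853
gripper_force: 0.0
```

Run:
```python
from h import *
st(); p,d,C=shot('wrist'); np.savez('w1.npz',p=p,d=d,K=C[0],D=C[1],M=C[2]); save(p,'w1.png',s=1.5)
```

```text
t 3.98 tcp [ 0.5587 -0.1283  0.3011] hd 0.3 q [-0.66  0.4   1.04  1.78 -0.37  1.17 -1.08] F [0.1 0.1 1.2] w 0.0853 gf 0.0
```

View pics/w1.png

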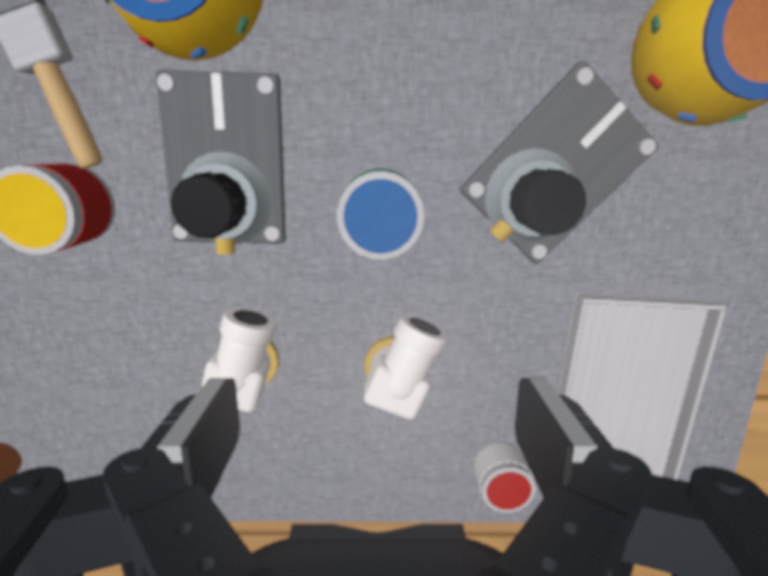

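Wrist view: head 2's cap is at about (138,136) native with its mark at (145,67). Head 3's cap is at (364,134) with its mark at (402,83). The elbows are at (160,238) and (270,245), with their outlets pointing away from the robot at (167,212) and (284,218). I'll measure these.

```bash
cat > m2.py <<'E'
from h import *
def blob(m,box,mn=20):
    M=np.zeros(m.shape,np.uint8); x0,y0,x1,y1=box; M[y0:y1,x0:x1]=m[y0:y1,x0:x1]
    k,l,s,c=cv2.connectedComponentsWithStats(M); i=1+np.argmax(s[1:,4]); ys,xs=np.nonzero(l==i); return np.c_[xs,ys],l==i
def axis(P):
    c=P.mean(0); u,s,v=np.linalg.svd(P-c); return c,np.degrees(np.arctan2(v[0,1],v[0,0])),np.sqrt(12)*s[:2]/np.sqrt(len(P))
if __name__=='__main__':
    z=np.load('w1.npz'); p,d=z['p'],z['d']; C=(z['K'],z['D'],z['M']); X=cloud(C,d)
    hsv=cv2.cvtColor(p,cv2.COLOR_RGB2HSV); H,S,V=[hsv[...,i].astype(int) for i in range(3)]
    for n,cb,mb in (('h2',(100,100,180,170),(130,40,155,95)),('h3',(320,100,400,165),(380,60,425,105))):
        u,m=blob((V<60)&(X[...,2]>.06),cb); q=X[m]; cc,rr=cv2.minEnclosingCircle(plane(C,u,.07)[:,:2].astype(np.float32))
        print(n,'captop',plane(C,u,.07).mean(0).round(4),np.round(cc,4),round(rr,4),'depth z',np.median(q[:,2]).round(4),len(u))
        u,m=blob((V>150)&(S<50),mb); c,a,L=axis(plane(C,u,.012)[:,:2]); print('  mark',c.round(4),'ang',a.round(1),L.round(4),'z',np.median(X[m][:,2]).round(4))
        # screws
        s=[]
        for b in ((100,40,200,170),) if n=='h2' else ((305,40,445,175),):
            k,l,ss,ce=cv2.connectedComponentsWithStats(((V>140)&(S<50)&(X[...,2]<.03)).astype(np.uint8))
            for i in range(1,k):
                if 40<ss[i,4]<160 and b[0]<ce[i,0]<b[2] and b[1]<ce[i,1]<b[3] and max(ss[i,2:4])<16: s.append(ce[i])
        if s: print('  screws',plane(C,s,.014)[:,:2].round(4).tolist())
    for n,b in (('e1',(125,200,190,280)),('e2',(235,205,300,285))):
        u,m=blob((V>150)&(S<60),b); q=X[m]; q=q[(q[:,2]>.063)]
        print(n,'white top',q[:,:2].mean(0).round(4),len(q),'zmax',np.percentile(X[m][:,2],97).round(4))
        u,m=blob((V<90)&(X[...,2]>.02),(b[0],b[1],b[2],b[1]+30)); print('  outlet@.05',plane(C,u,.05).mean(0).round(4),'depth',np.median(X[m],0).round(4),len(u))
        hi=(X[...,2]>.0625)&(X[...,2]<.075)&(V>130); u,m=blob(hi,b); P=plane(C,u,.066)[:,:2]; print('  topface',cv2.minAreaRect(P.astype(np.float32)),len(u)); 
    u,m=blob((V>100)&(S<60)&(X[...,2]<.03),(370,195,490,320)); P=X[m]; 
    print('tray rect',cv2.minAreaRect(P[:,:2].astype(np.float32)))
    for n,b in (('pot3',(420,0,512,90)),('pot2',(70,0,180,45))): pass
E
python3 m2.py
```

```text
h2 captop [ 5.924e-01 -1.000e-04  7.000e-02] [ 5.921e-01 -5.000e-04] 0.0248 depth z 0.0696 1400
  mark [0.6707 0.0018] ang 179.0 [0.0435 0.0094] z 0.0125
  screws [[0.6829, -0.0381], [0.5624, -0.036]]
h3 captop [ 0.6064 -0.2743  0.07  ] [ 0.6058 -0.2732] 0.0139 depth z 0.07 76
  mark [ 0.6544 -0.3162] ang 137.7 [0.0437 0.009 ] z 0.0127
e1 white top [ 0.4672 -0.0175] 1360 zmax 0.0723
  outlet@.05 [ 0.4967 -0.0218  0.05  ] depth [ 0.497  -0.0221  0.0506] 138
  topface ((0.4592559337615967, -0.01113540306687355), (0.04830315336585045, 0.08041563630104065), 73.29215240478516) 1356
e2 white top [ 0.4542 -0.1538] 1696 zmax 0.0707
  outlet@.05 [ 0.4896 -0.1704  0.05  ] depth [ 0.4902 -0.1701  0.0512] 71
  topface ((0.4533228874206543, -0.15574036538600922), (0.04690900072455406, 0.08065421879291534), 66.36726379394531) 1700
tray rect ((0.4051811695098877, -0.3997046947479248), (0.23756927251815796, 0.1756179928779602), 12.243114471435547)
```

Request:
arm_command(plan="0.0111 -0.0427 0.02 0;0.0111 -0.0427 0.03 0;0.0111 -0.0427 0.04 0;0 0 0.04 0;0 0 0.04 0;0 0 0 0;0 0 0 0")

```text
clock: 4.9
tcp_pos: [0.5927, -0.0008, 0.1327]
orientation: [-3.142, -0.004, -0.003]
contact_force: [-0.5, 0.3, 0.2]
grip_width: 0.0854
gripper_force: 0.0
```

Run:
```python
from h import *; from m2 import blob
st(); go(.5922,-.0002,.052,0)
z=np.load('w1.npz'); p,d=z['p'],z['d']; C=(z['K'],z['D'],z['M']); X=cloud(C,d)
u,m=blob((p.max(2)<60)&(X[...,2]>.05),(310,90,410,170)); t=X[m]; print(len(t),t.mean(0)); P=plane(C,u,.07); k=cv2.minEnclosingCircle(P[:,:2].astype(np.float32)); print('h3 cap',k,P.mean(0))
for f in ['scene','side']:
    z=np.load(f+'0.npz'); C=cam(f); X=cloud(C,z['d']); p=z['p'].astype(int)
    B=(X[...,0]>.27)&(X[...,0]<.54)&(X[...,1]>-.5)&(X[...,1]<-.28)&(p.min(2)>140)&(X[...,2]<.03)&(X[...,2]>-.005)
    k,l,s,c=cv2.connectedComponentsWithStats(B.astype(np.uint8)); i=1+np.argmax(s[1:,4]); P=X[l==i]; print(f,'tray',cv2.minAreaRect(P[:,:2].astype(np.float32)),np.median(P[:,2]))
```

```text
t 4.9 tcp [ 0.5927 -0.0008  0.1327] hd 0.1 q [-0.71  0.62  0.85  1.9  -0.59  0.89 -1.13] F [-0.5  0.3  0.2] w 0.0854 gf 0.0
before turn shift mm [-0.5 -0.6 80.7] yaw 0.1
after turn shift mm [-0.5 -0.6 80.7] yaw 0.1
177 [ 0.60064166 -0.2428435   0.06221213]
h3 cap ((0.5984174013137817, -0.25158292055130005), 0.020426223054528236) [ 0.60138899 -0.24053082  0.07      ]
scene tray ((0.3926239311695099, -0.37433236837387085), (0.13888777792453766, 0.22556664049625397), 87.18104553222656) 0.004674738080771457
side tray ((0.4075993597507477, -0.35916465520858765), (0.12466295063495636, 0.20109142363071442), 83.6905517578125) 0.004150916497199564
```

Request:
arm_command(plan="0 0 0.04 0;0 0 0.03 0;0 0 0.0105 0;0 0 0 0;0 0 0 0")

```text
clock: 5.52
tcp_pos: [0.5931, -0.0004, 0.0524]
orientation: [-3.141, -0.003, -0.004]
contact_force: [-0.3, 0.3, -0.4]
grip_width: 0.0855
gripper_force: 0.0
```

Request:
arm_command(plan="0 0 0 0;0 0 0 0;0 0 0 0;0 0 0 0;0 0 0 0;0 0 0 0", hand=1, grip_force=30)

```text
clock: 6.28
tcp_pos: [0.5923, 0.0008, 0.0516]
orientation: [-3.14, -0.004, -0.001]
contact_force: [-2.5, 3.4, 5.0]
grip_width: 0.0473
gripper_force: 29.9
```

Request:
arm_command(plan="0 0 -0.03 0;0 0 -0.04 0;0 0 -0.05 0;-0.03 0.06 -0.04 0;-0.03 0.06 -0.03 0;-0.03 0.06 0 0;-0.03 0.06 0 0;-0.02 0.06 0 0;-0.01 0.06 0 0;0 0 0 0;0 0 0 0")

```text
clock: 7.65
tcp_pos: [0.4572, -0.3304, 0.2281]
orientation: [-3.141, -0.002, 0.0]
contact_force: [-0.0, 0.9, -0.2]
grip_width: 0.0471
gripper_force: 31.0
```

Run:
```python
from h import *
st(); p,d,C=shot('wrist'); np.savez('w2.npz',p=p,d=d,K=C[0],D=C[1],M=C[2]); save(p,'w2.png',s=1.5)
```

```text
t 7.65 tcp [ 0.4572 -0.3304  0.2281] hd 0.1 q [-0.21  0.46  0.97  1.89 -0.44  1.03 -0.62] F [-0.   0.9 -0.2] w 0.0471 gf 31.018352487590164
```

View pics/w2.png

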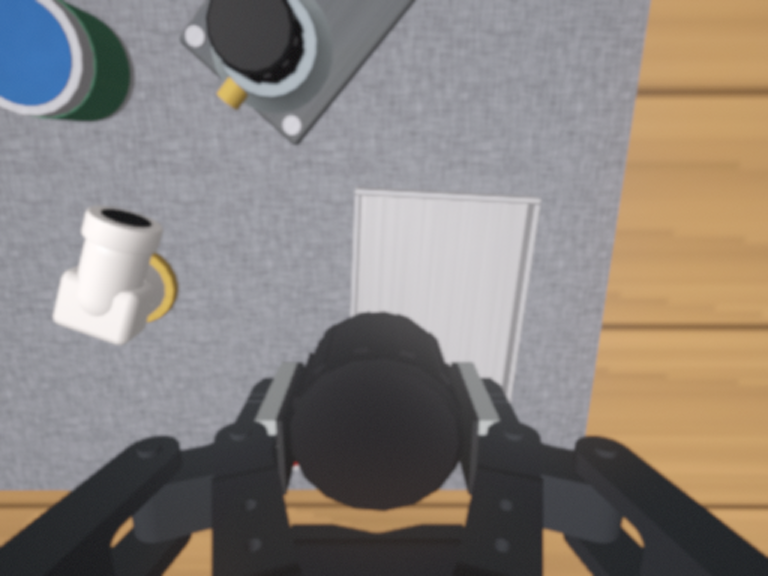

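The held cap is visible. The tray's far-edge corners are at (237,127) and (359,134) native, and its left edge passes (234,207). I'll turn these into a tray pose.

Run:
```python
from h import *
from m2 import blob
z=np.load('w2.npz'); C=(z['K'],z['D'],z['M']); p=z['p']
P=plane(C,[(236.5,127),(359.5,134),(233.5,207),(341,263)],.022)[:,:2]; print(P.round(4))
e=P[1]-P[0]; print('width',np.linalg.norm(e),'tray x dir',np.degrees(np.arctan2(e[0],-e[1])), np.degrees(np.arctan2(*(P[0]-P[2])[::-1])),np.degrees(np.arctan2(*(P[1]-P[3])[::-1])))
a=np.array([e[0],e[1]])/np.linalg.norm(e); x=np.array([-a[1],a[0]]); x=x if x[0]>0 else -x
c=(P[0]+P[1])/2-.1*x; print('centre',c,'spots',c+.05*x,c-.03*x)
go(*(c+.05*x),.15,np.degrees(np.arctan2(x[1],x[0])))
# elbow e2, h3 cap
X=cloud(C,z['d']); u,m=blob((p.max(2)<60)&(X[...,2]>.06)&(X[...,2]<.08),(130,0,205,60)); P=plane(C,u,.07)[:,:2].astype(np.float32); print('h3 cap',cv2.minEnclosingCircle(P),P.mean(0),len(P))
```

```text
[[ 0.5046 -0.316 ]
 [ 0.4976 -0.4443]
 [ 0.4169 -0.3116]
 [ 0.3471 -0.4377]]
width 0.1285179937833839 tray x dir -3.144099633385555 -2.887624054165179 -2.512789577078211
centre [ 0.40126266 -0.37469927] spots [ 0.4511874  -0.37744164] [ 0.37130782 -0.37305385]
before turn shift mm [-6.9 48.  78. ] yaw 3.4
after turn shift mm [-4.1 48.4 78. ] yaw 3.4
h3 cap ((0.5916599631309509, -0.26574039459228516), 0.02288433164358139) [ 0.5825558  -0.27534845] 466
```

Request:
arm_command(plan="-0.004 0.048 0.03 3.2;0 0 0.05 0;0 0 0.05 0;0 0 0.035 0;0 0 0.02 0;0 0 0.012 0;0 0 0.003 0;0 0 0 0;0 0 0 0")

```text
clock: 8.82
tcp_pos: [0.454, -0.3791, 0.0293]
orientation: [3.14, -0.084, 0.002]
contact_force: [-0.3, 0.8, -1.0]
grip_width: 0.0469
gripper_force: 31.1
```

Request:
arm_command(plan="0 0 0 0;0 0 0 0;0 0 0 0;0 0 0 0", hand=0.1)

```text
clock: 9.32
tcp_pos: [0.4535, -0.3787, 0.0283]
orientation: [-3.14, 0.084, 0.0]
contact_force: [-0.0, -0.5, 0.6]
grip_width: 0.047
gripper_force: 31.1
```

Request:
arm_command(plan="0 0 0.002 0;0 0 0 0;0 0 0 0")

```text
clock: 9.7
tcp_pos: [0.4535, -0.3787, 0.0262]
orientation: [-3.14, 0.084, 0.0]
contact_force: [-0.9, 0.5, -1.3]
grip_width: 0.0472
gripper_force: 31.1
```

Request:
arm_command(plan="0 0 0 0;0 0 0 0;0 0 0 0;0 0 0 0", hand=-0.5)

```text
clock: 10.2
tcp_pos: [0.4535, -0.3787, 0.0263]
orientation: [-3.14, 0.084, -0.0]
contact_force: [-0.0, 0.0, -0.3]
grip_width: 0.064
gripper_force: 0.0
```

Request:
arm_command(plan="0 0 -0.03 0;0 0 -0.05 0;0 0 -0.05 0;0 0 -0.05 0;0 0 0 0;0 0 0 0")

```text
clock: 10.95
tcp_pos: [0.4534, -0.3782, 0.2059]
orientation: [-3.14, 0.084, 0.0]
contact_force: [-0.3, 0.5, 0.0]
grip_width: 0.064
gripper_force: 0.0
```

Run:
```python
from h import *
st(); p,d,C=shot('wrist'); np.savez('w3.npz',p=p,d=d,K=C[0],D=C[1],M=C[2])
X=cloud(C,d); m=(p.max(2)<70)&(X[...,2]>.038)&(X[...,2]<.05)&(d>0); print('cap z,pos',m.sum(),np.median(X[m],0).round(4))
go(.597,-.2635,.14,0)
```

```text
t 10.95 tcp [ 0.4534 -0.3782  0.2059] hd -3.1 q [-0.09  0.53  0.94  1.85 -0.5   1.02 -0.56] F [-0.3  0.5  0. ] w 0.064 gf 0.0
cap z,pos 493 [ 0.5753 -0.2797  0.0442]
before turn shift mm [ 137.6 -121.9   65.2] yaw -3.1
after turn shift mm [ 143.9 -114.4   65.2] yaw -3.1
```

Request:
arm_command(plan="0.046 -0.0407 0 0;0.046 -0.0407 0 0;0.0455 -0.0405 0 0;0 0 0 0;0 0 0 0", hand=-1)

```text
clock: 11.62
tcp_pos: [0.5963, -0.2645, 0.2048]
orientation: [3.14, -0.084, -0.005]
contact_force: [-0.1, -0.8, -0.9]
grip_width: 0.0851
gripper_force: 0.0
```

Run:
```python
from h import *
from m2 import *
st(); p,d,C=shot('wrist'); np.savez('w4.npz',p=p,d=d,K=C[0],D=C[1],M=C[2]); X=cloud(C,d)
c0=proj(C,[.597,-.2635,.07])[0].astype(int); print(c0); b=(c0[0]-60,c0[1]-60,c0[0]+60,c0[1]+60)
u,m=blob((p.max(2)<75)&(X[...,2]>.06)&(X[...,2]<.08),b); P=plane(C,u,.07)[:,:2].astype(np.float32); k=cv2.minEnclosingCircle(P); print('h3 cap',k,P.mean(0),len(P))
mk=proj(C,[.6544,-.3162,.012])[0].astype(int); b=(mk[0]-40,mk[1]-40,mk[0]+40,mk[1]+40)
u,m=blob((p.min(2)>150)&(np.ptp(p,2)<50)&(X[...,2]<.02),[max(0,v) for v in b]); c,a,L=axis(plane(C,u,.012)[:,:2]); print('mark',c,a,L)
go(.597,-.2635,.052); save(p,'w4.png')
```

```text
t 11.62 tcp [ 0.5963 -0.2645  0.2048] hd -3.1 q [-0.28  0.64  0.91  1.69 -0.56  1.09 -0.83] F [-0.1 -0.8 -0.9] w 0.0851 gf 0.0
[248 188]
h3 cap ((0.5975152850151062, -0.2625349760055542), 0.024518659338355064) [ 0.5976754  -0.26309368] 2207
mark [ 0.65396311 -0.31595875] 137.76304125856882 [0.04302742 0.00907427]
before turn shift mm [  1.2  -2.  153.3] yaw 0.0
after turn shift mm [  1.2  -2.  153.3] yaw 0.0
```

Request:
arm_command(plan="0.001 -0.001 0.05 0;0 0 0.05 0;0 0 0.035 0;0 0 0.018 0;0 0 0 0;0 0 0 0")

```text
clock: 12.42
tcp_pos: [0.599, -0.2645, 0.0549]
orientation: [3.139, -0.085, 0.003]
contact_force: [-0.8, 0.1, 0.6]
grip_width: 0.0854
gripper_force: 0.0
```

Request:
arm_command(plan="0 0 0 0;0 0 0 0;0 0 0 0;0 0 0 0;0 0 0 0;0 0 0 0", hand=1)

```text
clock: 13.18
tcp_pos: [0.5989, -0.2635, 0.0543]
orientation: [-3.14, 0.084, -0.002]
contact_force: [-1.1, 1.1, 5.7]
grip_width: 0.047
gripper_force: 29.9
```

Request:
arm_command(plan="0 0 -0.03 0;0 0 -0.04 0;0 0 -0.05 0;-0.04 0 -0.03 0;-0.04 0.02 0 0;-0.04 0.03 0 0;-0.04 0.03 0 0;-0.04 0.03 0 0;-0.02 0.01 0 0;0 0 0 0;0 0 0 0")

```text
clock: 14.55
tcp_pos: [0.3739, -0.3705, 0.2033]
orientation: [-3.14, 0.081, -0.001]
contact_force: [0.1, -0.6, -0.6]
grip_width: 0.0471
gripper_force: 31.0
```

Run:
```python
from h import *
st(); go(.3715,-.373,.027,-3)
p,d,C=shot('wrist'); save(p,'w5.png')
```

```text
t 14.55 tcp [ 0.3739 -0.3705  0.2033] hd -2.9 q [-0.11  0.43  1.    2.   -0.44  0.95 -0.51] F [ 0.1 -0.6 -0.6] w 0.0471 gf 30.950283408164978
before turn shift mm [ -2.3   2.6 176.3] yaw 0.1
after turn shift mm [ -2.3   2.6 176.3] yaw 0.1
```

View pics/w5.png

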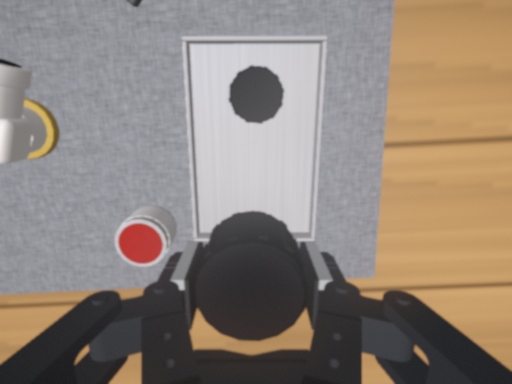

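The first cap lies flat in the tray at (257,95), and the near half of the tray is free.

Request:
arm_command(plan="-0.002 0.003 0.05 0;0 0 0.05 0;0 0 0.04 0;0 0 0.02 0;0 0 0.01 0;0 0 0.004 0;0 0 0.001 0;0 0 0 0;0 0 0 0")

```text
clock: 15.72
tcp_pos: [0.3705, -0.3745, 0.0288]
orientation: [3.14, -0.084, 0.001]
contact_force: [-0.6, 0.3, -0.2]
grip_width: 0.0469
gripper_force: 31.0
```

Request:
arm_command(plan="0 0 0 0;0 0 0 0;0 0 0 0;0 0 0 0", hand=-0.5)

```text
clock: 16.23
tcp_pos: [0.3701, -0.3744, 0.0283]
orientation: [3.14, -0.084, 0.0]
contact_force: [0.3, 0.2, -0.4]
grip_width: 0.064
gripper_force: 0.0
```

Request:
arm_command(plan="0 0 -0.03 0;0 0 -0.05 0;0.02 -0.02 -0.05 0;0.03 -0.05 -0.05 0;0.03 -0.05 -0.03 0;0.03 -0.05 0 0;0 0 0 0;0 0 0 0", hand=-0.6)

```text
clock: 17.23
tcp_pos: [0.4809, -0.2219, 0.2274]
orientation: [3.14, -0.084, -0.001]
contact_force: [-1.0, -0.5, -0.3]
grip_width: 0.0684
gripper_force: 0.0
```

Run:
```python
from h import *
st(); p,d,C=shot('wrist'); np.savez('w6.npz',p=p,d=d,K=C[0],D=C[1],M=C[2]); save(p,'w6.png',s=1.5)
```

```text
t 17.23 tcp [ 0.4809 -0.2219  0.2274] hd -3.1 q [-0.5   0.41  1.05  1.97 -0.43  1.   -0.87] F [-1.  -0.5 -0.3] w 0.0684 gf 0.0
```

View pics/w6.png

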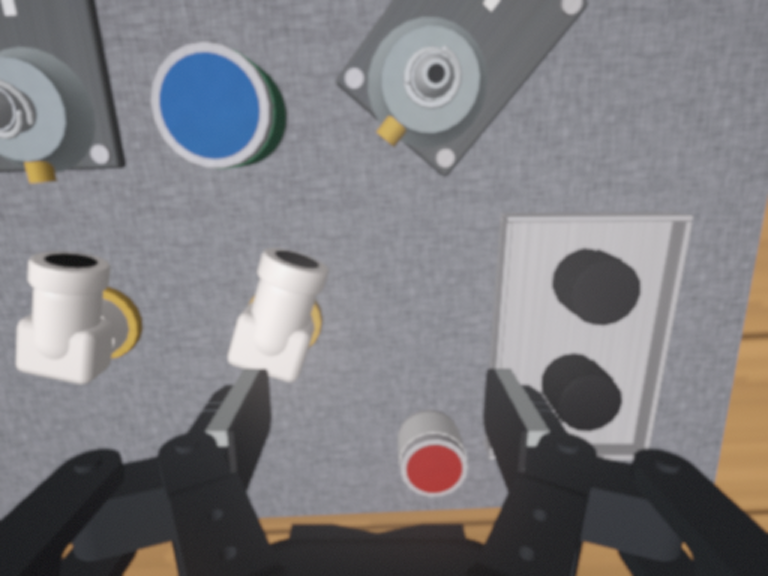

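Both caps are in the tray and stubs 2 and 3 are bare. The bore of stub 3 is at (290,49) native and its flange disc is around (287,51). The elbows are still at about (42,212) and (185,208). I'll re-measure the stub and elbows.

```bash
cat > elb.py <<'E'
from h import *
from m2 import blob
def elbow(p,d,C,near):
    """top-face rect of the elbow nearest a given xy -> axis xy, heading"""
    X=cloud(C,d); m=((X[...,2]>.0625)&(X[...,2]<.076)&(p.min(2)>120)).astype(np.uint8)
    k,l,s,c=cv2.connectedComponentsWithStats(m); best=None
    for i in range(1,k):
        if s[i,4]<250: continue
        ys,xs=np.nonzero(l==i); P=plane(C,np.c_[xs,ys],.066)[:,:2]
        e=np.linalg.norm(P.mean(0)-near)
        if e<.12 and (best is None or e<best[0]): best=(e,P)
    P=best[1].astype(np.float32); (cx,cy),wh,a=cv2.minAreaRect(P); B=cv2.boxPoints(((cx,cy),wh,a))
    e=B[1]-B[0] if np.linalg.norm(B[1]-B[0])>np.linalg.norm(B[2]-B[1]) else B[2]-B[1]
    e=e/np.linalg.norm(e); e=e if e[0]>0 else -e
    L=max(wh); q=(P-[cx,cy])@e
    lo=q.min(); ax=np.array([cx,cy])+e*(lo+.020); return ax,np.degrees(np.arctan2(e[1],e[0])),wh
if __name__=='__main__':
    z=np.load('w6.npz'); C=(z['K'],z['D'],z['M']); p,d=z['p'],z['d']
    for n in ([.44,-.005],[.434,-.147]): print(elbow(p,d,C,np.array(n)))
    print('stub3 bore',plane(C,[(290.5,49)],.06))
    X=cloud(C,d); m=(X[...,2]>.024)&(X[...,2]<.036); u,m=blob(m,(235,0,330,95)); P=plane(C,u,.03)[:,:2].astype(np.float32); print('flange',cv2.fitEllipse(cv2.convexHull(P)),cv2.minEnclosingCircle(P))
    t=(X[...,2]>.055)&(X[...,2]<.066); u,m=blob(t,(255,20,325,80)); P=plane(C,u,.06)[:,:2].astype(np.float32); print('tip',P.mean(0),cv2.minEnclosingCircle(P))
E
python3 elb.py
```

```text
(array([ 0.43928873, -0.00718341]), np.float32(-15.451849), (0.0477132722735405, 0.08029019087553024))
(array([ 0.43425932, -0.14896573]), np.float32(-22.250244), (0.0475616380572319, 0.0798783227801323))
stub3 bore [[ 0.59470168 -0.26285776  0.06      ]]
flange ((0.5911990404129028, -0.2587888240814209), (0.06285125017166138, 0.07468465715646744), 44.46713638305664) ((0.590118408203125, -0.2576364576816559), 0.03806905075907707)
tip [ 0.59422696 -0.2622054 ] ((0.5940314531326294, -0.2619282007217407), 0.010249433107674122)
```

```bash
python3 -c "
from h import *
go(.4343,-.148,.12,-22.2)"
```

```text
before turn shift mm [-50.2 -72.1 107.5] yaw 19.0
after turn shift mm [-71.  -51.8 107.5] yaw 19.0
```

Request:
arm_command(plan="-0.025 -0.036 0.05 0;-0.025 -0.036 0.057 0;0 0 0 9.5;0 0 0 9.5;0 0 0 0;0 0 0 0", hand=-1)

```text
clock: 18.02
tcp_pos: [0.4394, -0.1552, 0.1312]
orientation: [3.084, -0.599, 0.0]
contact_force: [-0.2, -0.3, -0.2]
grip_width: 0.0853
gripper_force: 0.0
```

```bash
python3 -c "
from h import *
st();go(.4343,-.148,.047,-22.2)
p,d,C=shot('wrist');from elb import elbow
print(elbow(p,d,C,np.array([.434,-.148]))); save(p,'w7.png')"
```

```text
t 18.02 tcp [ 0.4394 -0.1552  0.1312] hd -22.0 q [-0.61  0.49  1.05  2.19 -0.62  0.79 -1.11] F [-0.2 -0.3 -0.2] w 0.0853 gf 0.0
before turn shift mm [-7.5 -4.8 84.2] yaw 0.2
after turn shift mm [-7.5 -4.8 84.2] yaw 0.2
(array([ 0.43461506, -0.14856029]), np.float32(-22.015348), (0.04749247431755066, 0.07882060110569))
```

Request:
arm_command(plan="-0.0073 -0.0048 0.02 0;0 0 0.03 0;0 0 0.02 0;0 0 0.014 0;0 0 0 0;0 0 0 0")

```text
clock: 18.82
tcp_pos: [0.4351, -0.1474, 0.0476]
orientation: [-3.083, 0.601, -0.001]
contact_force: [-0.2, -0.7, 0.9]
grip_width: 0.0855
gripper_force: 0.0
```

Request:
arm_command(plan="0 0 0 0;0 0 0 0;0 0 0 0;0 0 0 0;0 0 0 0;0 0 0 0", hand=1, grip_force=60)

```text
clock: 19.58
tcp_pos: [0.4351, -0.1471, 0.0476]
orientation: [-3.083, 0.601, -0.001]
contact_force: [-1.8, 0.3, 7.4]
grip_width: 0.0496
gripper_force: 61.9
```

```bash
python3 -c "
from h import *
st();go(.596,-.2628,.17,-42.6+145)"
```

```text
t 19.57 tcp [ 0.4351 -0.1471  0.0476] hd -22.1 q [-0.46  0.61  0.83  2.25 -0.81  0.62 -0.97] F [-1.8  0.3  7.4] w 0.0496 gf 61.87122344970703
before turn shift mm [ 192.5   46.8 -122.4] yaw -124.5
after turn shift mm [-147.5  132.3 -122.4] yaw -124.5
```

Request:
arm_command(plan="0 0 -0.03 0;0 0 -0.045 0;0 0 -0.05 0;0.048 0.0117 0 0;0.048 0.0117 0 0;0.048 0.0117 0 0;0.048 0.0117 0 0;0 0 0 0;0 0 0 0")

```text
clock: 20.7
tcp_pos: [0.5942, -0.2623, 0.1713]
orientation: [-3.083, 0.602, 0.003]
contact_force: [-0.3, 0.2, -2.6]
grip_width: 0.049
gripper_force: 63.9
```

Request:
arm_command(plan="0 0 0 -10.4;0 0 0 -10.4;0 0 0 -10.4;0 0 0 -10.4;0 0 0 -10.4;0 0 0 -10.4;0 0 0 -10.4;0 0 0 -10.4;0 0 0 -10.4;0 0 0 -10.4;0 0 0 -10.4;0 0 0 -10.1;0 0 0 0;0 0 0 0")

```text
clock: 22.45
tcp_pos: [0.5946, -0.2621, 0.172]
orientation: [-1.971, -2.445, 0.0]
contact_force: [-0.6, 0.7, -2.7]
grip_width: 0.0489
gripper_force: 63.9
```

```bash
python3 -c "
from h import *
st();go(.596,-.2628,.125,102.4)
p,d,C=shot('wrist');np.savez('w8.npz',p=p,d=d,K=C[0],D=C[1],M=C[2]); save(p,'w8.png',s=1.5)"
```

```text
t 22.45 tcp [ 0.5946 -0.2621  0.172 ] hd 102.3 q [ 0.03  0.53  0.4   1.71 -0.25  0.95  0.74] F [-0.6  0.7 -2.7] w 0.0489 gf 63.9408016204834
before turn shift mm [-1.   1.2 47. ] yaw -0.1
after turn shift mm [-1.   1.2 47. ] yaw -0.1
```

View pics/w8.png

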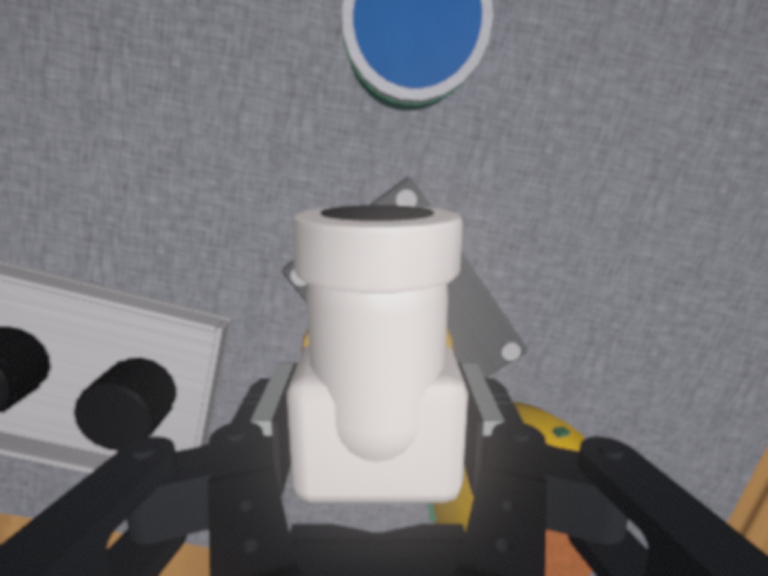

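The elbow is held square, its outlet at (250,142) pointing up the picture. Lowering it on to stub 3.

Request:
arm_command(plan="-0.001 0.001 0.03 0;0 0 0.025 0;0 0 0.01 0;0 0 0.006 0;0 0 0.004 0;0 0 0 0")

```text
clock: 23.25
tcp_pos: [0.5968, -0.2636, 0.0976]
orientation: [1.968, 2.448, 0.001]
contact_force: [0.9, 0.3, -1.3]
grip_width: 0.0492
gripper_force: 64.3
```

Request:
arm_command(plan="0 0 0.003 0;0 0 0.003 0;0 0 0 0")

```text
clock: 23.62
tcp_pos: [0.5976, -0.2653, 0.0954]
orientation: [1.967, 2.444, 0.002]
contact_force: [-5.9, 0.7, 22.8]
grip_width: 0.0492
gripper_force: 67.7
```

Request:
arm_command(plan="0 0 0 5;0 0 0.0004 5;0 0 0.0004 5;0 0 0.0004 5;0 0 0.0004 5;0 0 0.0004 5;0 0 0 0")

```text
clock: 24.5
tcp_pos: [0.5935, -0.2657, 0.0945]
orientation: [-2.536, -1.85, 0.002]
contact_force: [-18.3, 3.4, 41.1]
grip_width: 0.0494
gripper_force: 70.3
```

```bash
python3 -c "
from h import *
st(); print(r.get_obs()['moment'])"
```

```text
t 24.5 tcp [ 0.5935 -0.2657  0.0945] hd 72.2 q [-0.02  0.66  0.5   1.76 -0.41  0.84  0.36] F [-18.3   3.4  41.1] w 0.0494 gf 70.28132557868958
[1.83765859 4.8693302  0.36279306]
```

Request:
arm_command(plan="0 0 -0.004 0;0 0 -0.003 0;0 0 0 0;0 0 0 0")

```text
clock: 25.0
tcp_pos: [0.5964, -0.263, 0.0955]
orientation: [-2.534, -1.856, 0.0]
contact_force: [-0.7, 0.7, -2.2]
grip_width: 0.049
gripper_force: 64.7
```

```bash
python3 - <<'E'
from h import *
st(); go(.5965,-.263,.095)
p,d,C=shot('wrist'); save(p,'w9.png',s=1.5)
for n in ('scene','side'):
    p,d,C=shot(n); save(p,n+'9.png',s=1); u=proj(C,[.5965,-.263,.05])[0].astype(int); x,y=max(u[0]-50,0),u[1]-50; print(u); save(p,n+'9c.png',(x,y,x+100,y+90),4)
E
python3 -c "
import cv2,numpy as np
a=cv2.imread('pics/scene9c.png');b=cv2.imread('pics/side9c.png');h=min(a.shape[0],b.shape[0]);cv2.imwrite('pics/c9.png',np.hstack([a[:h],b[:h]]))"
```

```text
t 25.0 tcp [ 0.5964 -0.263   0.0955] hd 72.5 q [-0.03  0.65  0.5   1.76 -0.4   0.83  0.35] F [-0.7  0.7 -2.2] w 0.049 gf 64.72609162330627
before turn shift mm [0.  0.1 0.5] yaw 0.0
after turn shift mm [0.  0.1 0.5] yaw 0.0
[172 251]
[266 299]
```

View pics/c9.png

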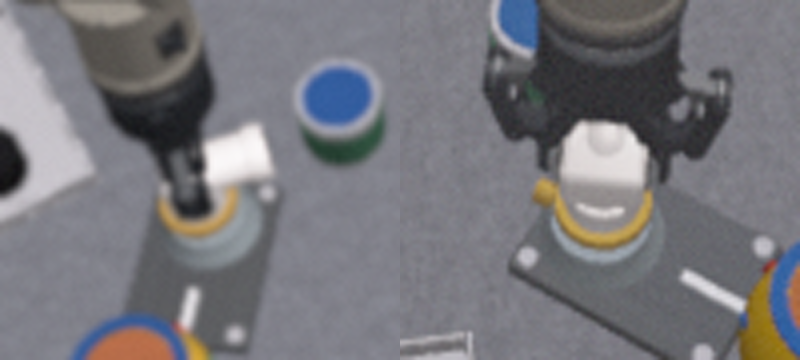

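Request:
arm_command(plan="0 0 0 -7.5;0 0 0 -7.5;0 0 0 0")

```text
clock: 25.52
tcp_pos: [0.5963, -0.2634, 0.096]
orientation: [-2.272, -2.169, -0.0]
contact_force: [-0.4, 1.2, -1.5]
grip_width: 0.0489
gripper_force: 64.7
```

```bash
python3 -c "
from h import *
st();go(.5945,-.263,.093)"
```

```text
t 25.52 tcp [ 0.5963 -0.2634  0.096 ] hd 87.4 q [ 0.02  0.64  0.43  1.75 -0.35  0.83  0.56] F [-0.4  1.2 -1.5] w 0.0489 gf 64.74568605422974
before turn shift mm [ 0.3 -1.8  3. ] yaw 0.0
after turn shift mm [ 0.3 -1.8  3. ] yaw 0.0
```

Request:
arm_command(plan="0.0003 -0.0018 0 0;0 0 0.0015 0;0 0 0.0015 0;0 0 0.0015 0;0 0 0 0;0 0 0 0")

```text
clock: 26.28
tcp_pos: [0.5947, -0.2623, 0.0912]
orientation: [-2.27, -2.171, -0.001]
contact_force: [2.2, 4.2, -4.6]
grip_width: 0.049
gripper_force: 64.7
```

Request:
arm_command(plan="0 0 0.0015 0;0 0 0.0015 0;0 0 0.001 0;0 0 0 0;0 0 0 0")

```text
clock: 26.9
tcp_pos: [0.595, -0.2623, 0.088]
orientation: [-2.27, -2.171, -0.002]
contact_force: [0.6, 6.2, 2.1]
grip_width: 0.0491
gripper_force: 65.5
```

Request:
arm_command(plan="0.0006 0 0.0005 0;0 0 0.0004 5;0 0 0.0004 5;0 0 0.0004 5;0 0 0.0004 5;0 0 0.0004 5;0 0 0.0004 5;0 0 0 0")

```text
clock: 27.9
tcp_pos: [0.5951, -0.2617, 0.0851]
orientation: [-2.755, -1.508, -0.001]
contact_force: [1.4, 5.5, 2.5]
grip_width: 0.0494
gripper_force: 65.5
```

Request:
arm_command(plan="0 0 0.0004 5;0 0 0.0004 5;0 0 0.0004 5;0 0 0.0004 5;0 0 0.0004 5;0 0 0.0004 5;0 0 0.0004 5;0 0 0.0004 5;0 0 0.0004 5;0 0 0.0004 5;0 0 0 0")

```text
clock: 29.28
tcp_pos: [0.5955, -0.2627, 0.081]
orientation: [3.134, 0.205, 0.002]
contact_force: [3.1, 1.7, -0.7]
grip_width: 0.0491
gripper_force: 64.9
```

Request:
arm_command(plan="0 0 0.0004 5;0 0 0.0004 5;0 0 0.0004 5;0 0 0.0004 5;0 0 0.0004 5;0 0 0.0004 5;0 0 0 0")

```text
clock: 30.15
tcp_pos: [0.5951, -0.2629, 0.0784]
orientation: [3.08, -0.611, 0.002]
contact_force: [3.5, 0.6, -1.6]
grip_width: 0.0492
gripper_force: 64.9
```

```bash
python3 -c "
from h import *
st();go(.595,-.262,.0776,-42.6)"
```

```text
t 30.15 tcp [ 0.5951 -0.2629  0.0784] hd -22.4 q [-0.27  0.83  0.89  1.78 -0.79  0.93 -0.99] F [ 3.5  0.6 -1.6] w 0.0492 gf 64.9283230304718
before turn shift mm [-0.5 -0.8  0.8] yaw 20.2
after turn shift mm [-0.7 -0.6  0.8] yaw 20.2
```

Request:
arm_command(plan="0 0 0.0003 5;0 0 0.0003 5;0 0 0.0003 5;0 0 0.0002 5;0 0 0 0.3;0 0 0 0;0 0 0 0")

```text
clock: 31.02
tcp_pos: [0.5948, -0.2637, 0.0783]
orientation: [2.924, -1.145, 0.003]
contact_force: [1.7, 0.8, 5.5]
grip_width: 0.0491
gripper_force: 65.6
```

Request:
arm_command(plan="0 0 0.001 0;0 0 0.001 0;0 0 0 0;0 0 0 0")

```text
clock: 31.52
tcp_pos: [0.595, -0.264, 0.078]
orientation: [-2.925, 1.145, -0.004]
contact_force: [-1.8, 4.3, 18.3]
grip_width: 0.049
gripper_force: 67.4
```

```bash
python3 -c "
from h import *
st()"
```

```text
t 31.52 tcp [ 0.595 -0.264  0.078] hd -42.8 q [-0.3   0.87  0.97  1.79 -0.87  0.98 -1.28] F [-1.8  4.3 18.3] w 0.049 gf 67.4362564086914
```

Seated: tcp z is 0.078 against 0.0776 expected, with 18 N on the flange. Releasing and moving towards the other elbow.

Request:
arm_command(plan="0 0 -0.001 0;0 0 -0.001 0;0 0 0 0")

```text
clock: 31.9
tcp_pos: [0.5948, -0.2637, 0.0783]
orientation: [2.924, -1.146, 0.003]
contact_force: [1.0, 0.1, 7.3]
grip_width: 0.0494
gripper_force: 65.6
```

Request:
arm_command(plan="0 0 0 0;0 0 0 0;0 0 0 0;0 0 0 0", hand=-1)

```text
clock: 32.4
tcp_pos: [0.5944, -0.2624, 0.0769]
orientation: [2.924, -1.148, -0.001]
contact_force: [-0.0, 0.6, -0.6]
grip_width: 0.0854
gripper_force: 0.0
```

Request:
arm_command(plan="0 0 -0.03 0;0 0 -0.045 0;0 0 -0.045 0;-0.05 -0.02 0 -5;-0.05 -0.02 0 -5;-0.05 -0.02 0 -5;-0.05 -0.02 0 -5;-0.02 -0.04 0 -5;-0.01 -0.02 0 0;0 0 0 0;0 0 0 0")

```text
clock: 33.78
tcp_pos: [0.4722, -0.0164, 0.1973]
orientation: [3.103, -0.489, 0.001]
contact_force: [0.1, -0.8, -0.7]
grip_width: 0.0854
gripper_force: 0.0
```

Run:
```python
from h import *
from elb import elbow
st(); p,d,C=shot('wrist'); np.savez('w10.npz',p=p,d=d,K=C[0],D=C[1],M=C[2]); save(p,'w10.png',s=1)
for n in ([.44,-.007],[.62,-.28]):
    try: print(elbow(p,d,C,np.array(n)))
    except Exception as e: print(e)
```

```text
t 33.77 tcp [ 0.4722 -0.0164  0.1973] hd -17.9 q [-1.08  0.47  1.28  2.13 -0.56  0.95 -1.37] F [ 0.1 -0.8 -0.7] w 0.0854 gf 0.0
(array([ 0.43957348, -0.00490945]), np.float32(-17.589201), (0.04689504951238632, 0.07979957014322281))
'NoneType' object is not subscriptable
```

View pics/w10.png

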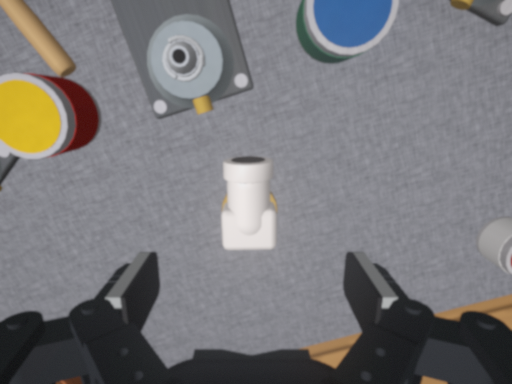

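Elbow at (249,205), its outlet straight up the picture; stub 2 is bare with its bore at (179,56).

Run:
```python
from h import *
z=np.load('w10.npz'); C=(z['K'],z['D'],z['M']); print(plane(C,[(179.5,56)],.06)); X=cloud(C,z['d']); m=(X[...,2]>.055)&(X[...,2]<.066); m[:,:140]=0; m[:,220:]=0; m[90:]=0
v,u=np.nonzero(m); print(len(u),plane(C,np.c_[u,v],.06).mean(0)); go(.4396,-.0055,.0475,-17.5)
```

```text
[[0.59078709 0.0023543  0.06      ]]
527 [0.59012848 0.00255187 0.06      ]
before turn shift mm [-34.5  -0.6 149.8] yaw -0.5
after turn shift mm [-34.5  -0.9 149.8] yaw -0.5
```

Request:
arm_command(plan="-0.0345 -0.0007 0.03 0;0 0 0.04 0;0 0 0.03 0;0 0 0.02 0;0 0 0 0;0 0 0 0")

```text
clock: 34.58
tcp_pos: [0.4401, -0.0052, 0.0778]
orientation: [3.103, -0.491, 0.001]
contact_force: [0.4, 0.2, -0.1]
grip_width: 0.0854
gripper_force: 0.0
```

Run:
```python
from h import *
from elb import elbow
st(); p,d,C=shot('wrist'); print(elbow(p,d,C,np.array([.44,-.005]))); go(.4396,-.0055,.0475,-17.5)
```

```text
t 34.58 tcp [ 0.4401 -0.0052  0.0778] hd -18.0 q [-0.9   0.57  0.99  2.28 -0.8   0.68 -1.21] F [ 0.4  0.2 -0.1] w 0.0854 gf 0.0
(array([ 0.43958661, -0.00489231]), np.float32(-16.670452), (0.046711262315511703, 0.07912253588438034))
before turn shift mm [-0.4  0.8 30.4] yaw -0.4
after turn shift mm [-0.4  0.8 30.4] yaw -0.4
```

Request:
arm_command(plan="-0.0004 0 0.016 -0.7;0 0 0.0143 0;0 0 0 0;0 0 0 0")

```text
clock: 35.12
tcp_pos: [0.4397, -0.0042, 0.0476]
orientation: [-3.106, 0.469, -0.002]
contact_force: [-0.2, 0.5, 0.5]
grip_width: 0.085
gripper_force: 0.0
```

Request:
arm_command(plan="0 0 0 0;0 0 0 0;0 0 0 0;0 0 0 0;0 0 0 0;0 0 0 0", hand=1, grip_force=60)

```text
clock: 35.88
tcp_pos: [0.4394, -0.004, 0.0474]
orientation: [-3.105, 0.469, -0.001]
contact_force: [-0.9, 1.1, 7.7]
grip_width: 0.0489
gripper_force: 60.6
```

Request:
arm_command(plan="0 0 -0.03 0;0 0 -0.045 0;0 0 -0.05 0;0.035 0.01 0 0;0.035 0.01 0 0;0.035 0.01 0 0;0.035 0.01 0 0;0 0 0 0")

```text
clock: 36.88
tcp_pos: [0.5624, -0.0855, 0.1719]
orientation: [3.104, -0.471, 0.002]
contact_force: [0.3, 0.3, -3.1]
grip_width: 0.0495
gripper_force: 64.2
```

Run:
```python
from h import *
st(); go(.591,.0015,.11,140)
```

```text
t 36.88 tcp [ 0.5624 -0.0855  0.1719] hd -17.3 q [-0.71  0.61  1.06  1.93 -0.64  0.98 -1.22] F [ 0.3  0.3 -3.1] w 0.0495 gf 64.16039943695068
before turn shift mm [  1.5 -91.6  61.9] yaw -157.3
after turn shift mm [34.  85.1 61.9] yaw -157.3
```

Request:
arm_command(plan="0.0015 -0.0458 0 0;0 -0.0458 0 0;0 0 0 -10.5;0 0 0 -10.5;0 0 0 -10.5;0 0 0 -10.5;0 0 0 -10.5;0 0 0 -10.5;0 0 0 -10.5;0 0 0 -10.5;0 0 0 -10.5;0 0 0 -10.5;0 0 0 -10.5;0 0 0 -10.5;0 0 0 -10.5;0 0 0 -10.5;0 0 0 0;0 0 0 0")

```text
clock: 39.12
tcp_pos: [0.5889, 0.0035, 0.1716]
orientation: [-1.336, -2.842, 0.001]
contact_force: [0.2, -0.1, -1.7]
grip_width: 0.049
gripper_force: 64.1
```

Run:
```python
from h import *
st(); go(.591,.0015,.1,130)
```

```text
t 39.12 tcp [0.5889 0.0035 0.1716] hd 129.6 q [-0.41  0.44  0.39  1.86 -0.21  0.89  0.77] F [ 0.2 -0.1 -1.7] w 0.049 gf 64.07770156860352
before turn shift mm [-2.9  0.3 71.6] yaw -0.4
after turn shift mm [-2.9  0.3 71.6] yaw -0.4
```

Request:
arm_command(plan="-0.0029 0.0003 0.03 0;0 0 0.025 0;0 0 0.012 0;0 0 0.005 0;0 0 0 0;0 0 0 0")

```text
clock: 39.88
tcp_pos: [0.5923, 0.0014, 0.1007]
orientation: [1.332, 2.844, 0.001]
contact_force: [-0.2, -0.2, -1.9]
grip_width: 0.0491
gripper_force: 64.3
```

Request:
arm_command(plan="0 0 0.002 0;0 0 0.002 0;0 0 0.0015 0;0 0 0 0")

```text
clock: 40.38
tcp_pos: [0.5923, 0.0013, 0.0961]
orientation: [1.332, 2.844, 0.002]
contact_force: [-3.6, 0.3, 12.2]
grip_width: 0.0492
gripper_force: 66.3
```

Request:
arm_command(plan="0 0 -0.003 0;0.0012 -0.0014 0 0;0 0 0.002 0;0 0 0.002 0;0 0 0.001 0;0 0 0 0")

```text
clock: 41.12
tcp_pos: [0.5901, 0.0031, 0.0922]
orientation: [-1.33, -2.846, -0.003]
contact_force: [-1.2, 5.8, -0.4]
grip_width: 0.0487
gripper_force: 64.7
```

Through the tip now. I'll continue down gently.

Request:
arm_command(plan="0.0003 0.0003 0.0015 0;0 0 0.0015 0;0 0 0.001 0;0 0 0.0005 0;0 0 0 0;0 0 0 0")

```text
clock: 41.88
tcp_pos: [0.5905, 0.0036, 0.0881]
orientation: [1.33, 2.846, 0.003]
contact_force: [-0.8, 5.8, 3.0]
grip_width: 0.0491
gripper_force: 65.1
```

Request:
arm_command(plan="0.0005 0.0003 0.0003 0;0 0 0.0004 5;0 0 0.0004 5;0 0 0.0004 5;0 0 0.0004 5;0 0 0.0004 5;0 0 0.0004 5;0 0 0 0")

```text
clock: 42.88
tcp_pos: [0.5902, 0.0043, 0.0853]
orientation: [-2.022, -2.403, -0.003]
contact_force: [0.4, 6.9, 3.5]
grip_width: 0.0492
gripper_force: 64.9
```

Request:
arm_command(plan="0 0 0.0004 5;0 0 0.0004 5;0 0 0.0004 5;0 0 0.0004 5;0 0 0.0004 5;0 0 0.0004 5;0 0 0.0004 5;0 0 0.0004 5;0 0 0.0004 5;0 0 0.0004 5;0 0 0 0")

```text
clock: 44.25
tcp_pos: [0.5915, 0.0042, 0.0815]
orientation: [2.849, 1.324, 0.005]
contact_force: [3.6, 5.7, 0.8]
grip_width: 0.0494
gripper_force: 64.7
```

Run:
```python
from h import *
st(); go(.591,.003,.0776,0)
```

```text
t 44.25 tcp [0.5915 0.0042 0.0815] hd 49.9 q [-0.62  0.65  0.7   1.92 -0.59  0.78 -0.28] F [3.6 5.7 0.8] w 0.0494 gf 64.69661593437195
before turn shift mm [-1.2  0.4  3.9] yaw 49.9
after turn shift mm [-0.5  1.2  3.9] yaw 49.9
```

Request:
arm_command(plan="0 0 0.0004 5;0 0 0.0004 5;0 0 0.0004 5;0 0 0.0004 5;0 0 0.0004 5;0 0 0.0004 5;0 0 0.0004 5;0 0 0.0003 5;0 0 0.0003 5;0 0 0.0003 5;0 0 0 0;0 0 0.001 0;0 0 0.0005 0;0 0 0 0;0 0 0 0")

```text
clock: 46.12
tcp_pos: [0.5919, 0.0028, 0.0775]
orientation: [-3.141, 0.002, -0.006]
contact_force: [1.4, 4.1, 9.6]
grip_width: 0.0489
gripper_force: 66.0
```

Run:
```python
from h import *
st()
```

```text
t 46.12 tcp [0.5919 0.0028 0.0775] hd -0.1 q [-0.75  0.76  0.91  1.93 -0.8   0.86 -0.97] F [1.4 4.1 9.6] w 0.0489 gf 65.97044348716736
```

Request:
arm_command(plan="0 0 -0.001 0;0 0 -0.0005 0;0 0 0 0")

```text
clock: 46.5
tcp_pos: [0.5917, 0.0028, 0.0776]
orientation: [3.141, -0.001, 0.006]
contact_force: [6.3, 3.0, -4.0]
grip_width: 0.0492
gripper_force: 63.9
```

Request:
arm_command(plan="0 0 0 0;0 0 0 0;0 0 0 0;0 0 0 0", hand=-1)

```text
clock: 47.0
tcp_pos: [0.5895, 0.0022, 0.0774]
orientation: [3.141, -0.005, -0.001]
contact_force: [-0.5, 1.0, 0.5]
grip_width: 0.0855
gripper_force: 0.0
```

Request:
arm_command(plan="0 0 -0.03 0;0 0 -0.05 0;0 0 -0.05 0;-0.02 -0.05 -0.04 0;-0.02 -0.05 -0.03 0;-0.02 -0.05 0 0;-0.02 -0.05 0 0;-0.02 -0.05 0 0;-0.02 -0.05 0 0;-0.02 -0.05 0 0;0 0 0 0;0 0 0 0")

```text
clock: 48.5
tcp_pos: [0.4522, 0.3486, 0.2747]
orientation: [3.141, -0.005, 0.0]
contact_force: [0.2, -0.4, -0.2]
grip_width: 0.0853
gripper_force: 0.0
```

Run:
```python
from h import *
from elb import elbow
st(); p,d,C=shot('wrist'); np.savez('w11.npz',p=p,d=d,K=C[0],D=C[1],M=C[2])
q,d2,C2=shot('scene'); np.savez('s11.npz',p=q,d=d2)
q3,d3,C3=shot('side')
a=np.hstack([cv2.resize(p[100:384,60:440],(400,300)),cv2.resize(q[130:320,100:350],(400,300))])
b=np.hstack([cv2.resize(q3[180:370,170:420],(400,300)),cv2.resize(p,(400,300))])
save(np.vstack([a,b]),'m11.png')
```

```text
t 48.5 tcp [0.4522 0.3486 0.2747] hd -0.2 q [-1.65  0.58  1.29  1.83 -0.6   1.21 -1.74] F [ 0.2 -0.4 -0.2] w 0.0853 gf 0.0
```

View pics/m11.png

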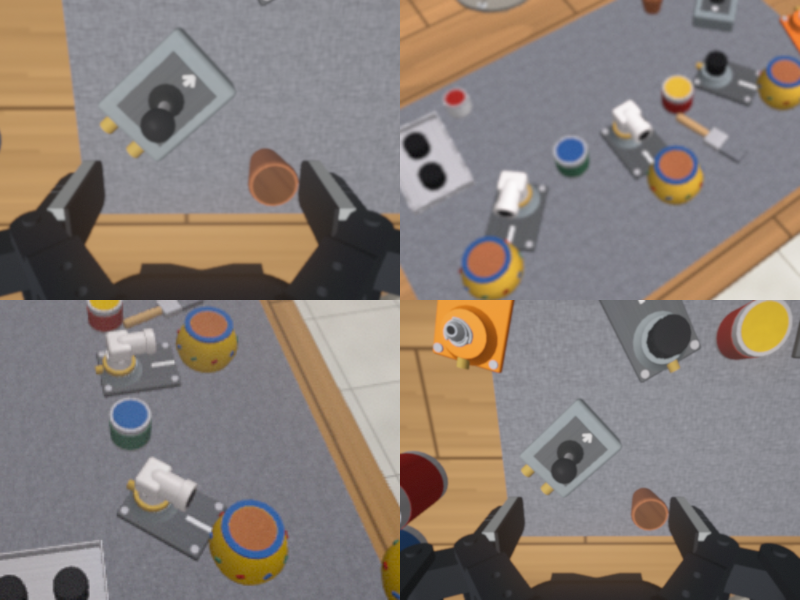

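Both elbows point along their marks, both caps are in the tray, and head 1 is still capped. In the wrist view the valve's ball is at about (209,220) native and its boot at (219,193). The white arrow is at about (240,176), pointing up and to the right, which is +x and -y.

Run:
```python
from h import *
from m2 import blob,axis
z=np.load('w11.npz'); C=(z['K'],z['D'],z['M']); p,d=z['p'],z['d']; X=cloud(C,d)
u,m=blob((p.min(2)>190),(215,150,270,205)); A=plane(C,u,.047)[:,:2]; print('arrow',A.mean(0),len(u))
m=(X[...,2]>.125)&(X[...,2]<.145); u,m=blob(m,(170,180,260,260)); q=X[m]; print('ball top cap xyz',q.mean(0),np.percentile(q[:,2],99)); 
s=cv2.minEnclosingCircle(np.float32(u)); 
m=(p.max(2)<70)&(X[...,2]>.1); u,mm=blob(m,(170,180,260,260)); (c,rr)=cv2.minEnclosingCircle(np.float32(u)); print(c,rr,'ball ray',plane(C,[c],.122),'depthmin',X[mm][:,2].max(), len(u))
b=(X[...,2]>.040)&(X[...,2]<.056)&(p.mean(2)>90); u,mm=blob(b,(140,100,320,260)); P=plane(C,u,.047)[:,:2].astype(np.float32); R_=cv2.minAreaRect(P); print('box',R_, cv2.boxPoints(R_).round(3).tolist())
print('pivot guess', plane(C,[(218.6,193)],.06))
q=np.load('s11.npz'); C=cam('scene'); p,d=q['p'],q['d']; X=cloud(C,d)
for n in ([.61,-.28],[.61,.0]):
    m=(X[...,2]>.089)&(X[...,2]<.106)&(p.min(2)>120)&(np.hypot(X[...,0]-n[0],X[...,1]-n[1])<.08)
    v,u=np.nonzero(m); P=plane(C,np.c_[u,v],.096)[:,:2]; c,a,L=axis(P); Rr=cv2.minAreaRect(P.astype(np.float32)); print('elbow',c.round(4),a.round(1),Rr,'ztop',np.percentile(X[m][:,2],[50,95]).round(4))
```

```text
arrow [0.44296322 0.3607437 ] 87
ball top cap xyz [0.42183729 0.38584312 0.13277413] 0.1382500269954604
(210.10128784179688, 217.86978149414062) 16.241683959960938 ball ray [[0.41943641 0.38663592 0.122     ]] depthmin 0.4031507604656708 776
box ((0.42120903730392456, 0.385949969291687), (0.09741245210170746, 0.12683270871639252), 42.599327087402344) [[0.34200000762939453, 0.4000000059604645], [0.42800000309944153, 0.3059999942779541], [0.5, 0.3720000088214874], [0.414000004529953, 0.4659999907016754]]
pivot guess [[0.42594575 0.38436877 0.06      ]]
elbow [ 0.6094 -0.2761] -40.2 ((0.6105847954750061, -0.27795448899269104), (0.05031956732273102, 0.08258562535047531), 46.117984771728516) ztop [0.0964 0.1024]
elbow [0.6097 0.0011] -1.0 ((0.612157940864563, 0.00033186376094818115), (0.04880814626812935, 0.08379362523555756), 88.01554107666016) ztop [0.0966 0.1025]
```

Elbow headings are about -44 and -2 degrees and both tops are at 96 mm, so both are seated. The valve pivot is about (0.421, 0.386) and the arrow heading about -47.5 degrees. I'll shut the hand and get behind the ball.

```bash
python3 -c "
from h import *
go(.383,.427,.119,42.5)"
```

```text
before turn shift mm [-70.3 -78.9 156. ] yaw -42.8
after turn shift mm [   2.1 -105.7  156. ] yaw -42.8
```

Request:
arm_command(plan="-0.035 -0.039 0.02 0;-0.034 -0.039 0.02 0;0 0 0 -10.7;0 0 0 -10.7;0 0 0 -10.7;0 0 0 -10.6;0 0 0 0;0 0 0 0", hand=1, grip_force=20)

```text
clock: 49.65
tcp_pos: [0.3838, 0.427, 0.2348]
orientation: [-2.93, -1.132, 0.0]
contact_force: [-0.3, -1.0, -0.4]
grip_width: 0.0001
gripper_force: 0.0
```

```bash
python3 -c "
from h import *
st();go(.383,.427,.119,42.5)
p,d,C=shot('wrist');save(p,'w12.png')"
```

```text
t 49.65 tcp [0.3838 0.427  0.2348] hd 42.3 q [-1.72  0.52  1.08  1.86 -0.52  1.08 -1.28] F [-0.3 -1.  -0.4] w 0.0001 gf 0.0
before turn shift mm [ -0.6  -0.6 115.8] yaw -0.2
after turn shift mm [ -0.6  -0.6 115.8] yaw -0.2
```

View pics/w12.png

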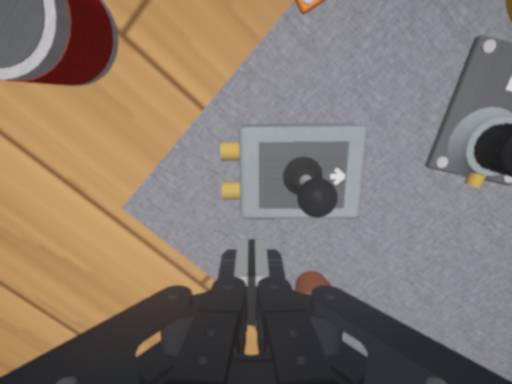

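The arrow points to the right of the picture, which is tool +y. The ball is at (317,198), and the shut fingers stand behind it. I'll descend and then push along +y.

Request:
arm_command(plan="0 0 0.04 0;0 0 0.04 0;0 0 0.025 0;0 0 0.011 0;0 0 0 0;0 0 0 0")

```text
clock: 50.45
tcp_pos: [0.3841, 0.4281, 0.1198]
orientation: [-2.927, -1.138, -0.002]
contact_force: [0.0, -0.3, 0.4]
grip_width: 0.0002
gripper_force: 0.0
```

Run:
```python
from h import *
st(); go(.421,.386,.119)
p,d,C=shot('wrist'); X=cloud(C,d); np.savez('w13.npz',p=p,d=d,K=C[0],D=C[1],M=C[2])
q,_,_=shot('side'); s,_,_=shot('scene')
save(np.hstack([cv2.resize(p,(400,300)),cv2.resize(q[90:180,130:250],(400,300))]),'w13.png')
```

```text
t 50.45 tcp [0.3841 0.4281 0.1198] hd 42.5 q [-1.61  0.65  0.92  1.95 -0.67  0.88 -1.16] F [ 0.  -0.3  0.4] w 0.0002 gf 0.0
before turn shift mm [-1.2 56.   0.8] yaw 0.0
after turn shift mm [-1.2 56.   0.8] yaw 0.0
```

View pics/w13.png

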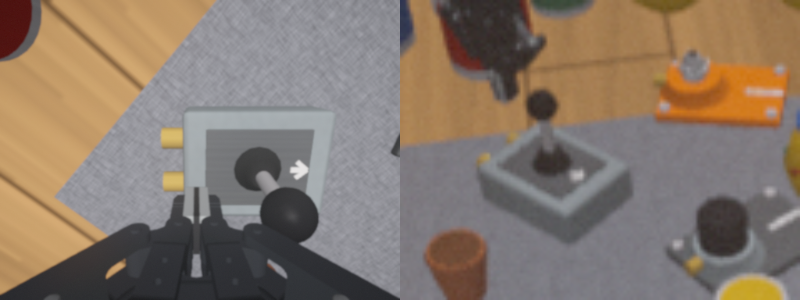

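Request:
arm_command(plan="-0.001 0.01 0 0;0 0.01 0 0;0 0.005 0 0;0 0.005 0 0;0 0.005 0 0;0 0 0 0")

```text
clock: 51.35
tcp_pos: [0.4066, 0.401, 0.1188]
orientation: [-2.928, -1.139, -0.0]
contact_force: [-0.5, 1.0, 0.6]
grip_width: 0.0002
gripper_force: 0.7
```

Request:
arm_command(plan="0 0.005 0 0;0 0.005 0.001 0;0 0.005 0.001 0;0 0.004 0.001 0;0 0 0 0")

```text
clock: 51.98
tcp_pos: [0.4194, 0.3871, 0.1157]
orientation: [-2.928, -1.139, -0.0]
contact_force: [-2.8, 2.8, 1.7]
grip_width: 0.0001
gripper_force: 1.7
```

Request:
arm_command(plan="0 0.003 0.0005 0;0 0.003 0 0;0 0 0 0")

```text
clock: 52.35
tcp_pos: [0.4212, 0.3851, 0.1151]
orientation: [-2.923, -1.142, 0.004]
contact_force: [-7.9, 7.6, 5.5]
grip_width: -0.0007
gripper_force: 5.5
```

Run:
```python
from h import *
st(); q,d,C=shot('side'); X=cloud(C,d); save(q,'v1.png',(130,90,250,180),5)
```

```text
t 52.35 tcp [0.4212 0.3851 0.1151] hd 42.7 q [-1.5   0.65  0.9   1.96 -0.67  0.87 -1.06] F [-7.9  7.6  5.5] w -0.0007 gf 5.496782809495926
```

The force has jumped to 11 N, so the stick is at its stop. Holding for 2.5 s.

Request:
arm_command(plan="0 0.001 0 0;0 0 0 0;0 0 0 0;0 0 0 0;0 0 0 0;0 0 0 0;0 0 0 0;0 0 0 0;0 0 0 0;0 0 0 0;0 0 0 0;0 0 0 0;0 0 0 0;0 0 0 0;0 0 0 0;0 0 0 0;0 0 0 0;0 0 0 0;0 0 0 0;0 0 0 0")

```text
clock: 54.9
tcp_pos: [0.4212, 0.385, 0.1151]
orientation: [-2.922, -1.143, 0.005]
contact_force: [-8.8, 8.7, 5.4]
grip_width: -0.0004
gripper_force: 6.5
```

Run:
```python
from h import *
st(); q,d,C=shot('side'); save(q,'v2.png',(130,90,250,180),5)
```

```text
t 54.9 tcp [0.4212 0.385  0.1151] hd 42.7 q [-1.5   0.65  0.9   1.96 -0.67  0.87 -1.05] F [-8.8  8.7  5.4] w -0.0004 gf 6.480421274900436
```

View pics/v2.png

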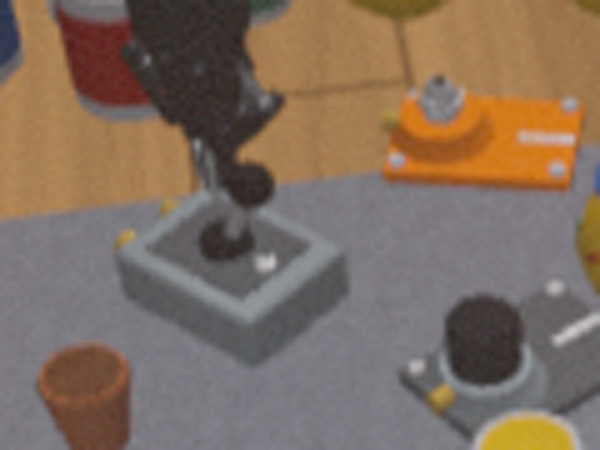

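The stick leans over towards the arrow and was held at the stop for more than 2 s. I'll back off along the same line, gently so the stick does not overshoot, then withdraw upwards.

Request:
arm_command(plan="0 -0.004 0 0;0 -0.004 -0.001 0;0 -0.004 -0.001 0;0 -0.004 -0.001 0;0 -0.004 0 0;0 -0.004 0 0;0 -0.004 0 0;0 -0.004 0 0;0 -0.006 0 0;0 -0.008 0 0;0 -0.015 0 0;0 0 0 0;0 0 -0.05 0;0 0 -0.05 0;0 0 -0.05 0;0 0 0 0;0 0 0 0")

```text
clock: 57.08
tcp_pos: [0.3822, 0.4268, 0.2677]
orientation: [-2.927, -1.14, 0.001]
contact_force: [0.1, -0.2, -0.2]
grip_width: -0.0
gripper_force: 0.0
```

Run:
```python
from h import *
st(); p,d,C=shot('scene'); q,_,_=shot('side')
save(np.hstack([cv2.resize(p[90:330,80:400],(400,300)),cv2.resize(q[90:378,150:400],(400,460))[:300] if 0 else cv2.resize(q[84:384,130:430],(400,300))]),'end.png')
X=cloud(C,d)
b=cv2.inRange(cv2.cvtColor(p,cv2.COLOR_RGB2HSV),(100,120,0),(128,255,255))>0
for n in ([.748,.005],[.706,-.376],[.71,.32]):
    m=b&(X[...,2]>.09)&(X[...,2]<.11)&(np.hypot(X[...,0]-n[0],X[...,1]-n[1])<.09); print('pot rim',X[m].mean(0).round(3))
z=np.load('scene0.npz'); X=cloud(C,z['d']); b=cv2.inRange(cv2.cvtColor(z['p'],cv2.COLOR_RGB2HSV),(100,120,0),(128,255,255))>0
for n in ([.748,.005],[.706,-.376],[.71,.32]):
    m=b&(X[...,2]>.09)&(X[...,2]<.11)&(np.hypot(X[...,0]-n[0],X[...,1]-n[1])<.09); print('start',X[m].mean(0).round(3))
```

```text
t 57.08 tcp [0.3822 0.4268 0.2677] hd 42.5 q [-1.76  0.48  1.11  1.83 -0.48  1.14 -1.31] F [ 0.1 -0.2 -0.2] w -0.0 gf 0.0
pot rim [0.749 0.005 0.1  ]
pot rim [ 0.705 -0.376  0.1  ]
pot rim [0.704 0.332 0.1  ]
start [0.748 0.004 0.1  ]
start [ 0.705 -0.376  0.1  ]
start [0.702 0.333 0.1  ]
```

View pics/end.png

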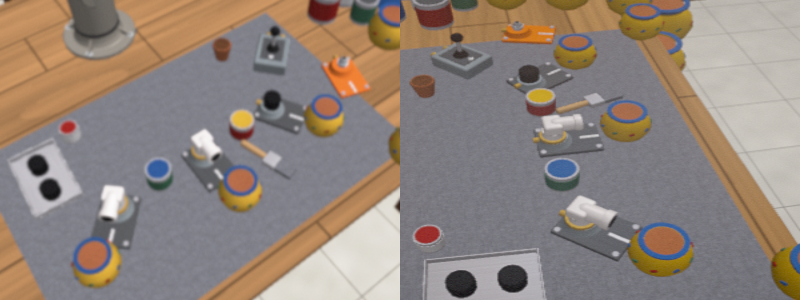

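The final views show both elbows on their marks, both caps in the tray, head 1 still capped, the pots unmoved and the stick upright.

```bash
python3 -c "
from h import *
print(ticket.hand_in())"
```

```text
the job is handed in; nothing more can be done
None
```

I fitted both elbows on heads 2 and 3, outlets on their marks, laid both caps in the tray, left head 1 capped, gave the test blast with the stick held at the stop for 2.5 s, and handed the job in at about 57 s; no verdict was returned.

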